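Load the sloping feeder with two lens cases and start it

ROBOT

A 6-joint arm with a two-finger parallel gripper is mounted at the origin on the work surface. World frame = base frame: x ahead of the robot, y to its left, z up, the work surface at z = 0. Lengths are in mm, angles in degrees, forces in N, time in s.
With the tool pointing down it reaches from about 350 to 850 mm from the base axis. Payload 8.1 kg.
Tool frame: the origin (TCP) lies midway between the tips of the shut fingers; the grasp point (between the pads) lies 19 mm behind it; z points along the fingers, y is the line along which they close (so a half turn about z gives the same grasp; the last joint's range is limited). The gripper opens to 85 mm and grips with 20 to 120 N. Pads are 22 mm wide; open, the fingers measure 114 mm over their backs; the gripper's body (76 mm by 85 mm) begins 54 mm behind the grasp point. The pads swing forward as they close: fully open they stand 13 mm farther back than shut.
Start: joints at [-4.893, 7.471, 85.268, -0, 87.261, -4.893], TCP at [600.004, 0.022, 231.292] pointing down, gripper open.
Joint ranges: [-169.43, 169.43], [-51.17, 129.36], [1.28, 143.12], [-76.62, 256.62], [0, 156.53], [-152.29, 152.29]. Speed limits (degrees/s): [136.94, 136.94, 159.86, 180, 180, 180].

INTERFACE

Orientations are given as [roll, pitch, yaw] about the fixed x, y, z axes, in that order (R = Rz(yaw) Ry(pitch) Rx(roll)).
In Python, from bench import r gives the robot as it stands.
- The arm moves only by the tool send_rows, never from a script. Its argument "increments" is a list of rows, each a list of 6 numbers: the shift along the tool's x, y, z in mm, then the turn, a rotation vector about the tool's x, y, z in rad. A call has 1 to 5 rows; each row shifts and turns the commanded pose from where the row before left it, along the tool's axes as they then stand; what a row does not reach is not made up. A row lasts 1/8 s, in which the tool goes at most 62.5 mm and 10.7 degrees, less where a joint would pass 70% of its speed; a pose out of reach is approached as far as the arm can. A call is refused whole if a number of a shift passes 62.5 or a number of a turn 0.188, either way. A call with a gripper value outside its range is refused whole. "grip" is the closure, from -1 (fully open) to 1 (shut), set as the call begins (left out, the last holds). The fingers move at their own pace and stop on an object; "grip_force" is the grip in N (left out, the last holds). Time passes only in rows, so rows that do not move let the fingers close. It gives the time, the measured TCP pose, the force, the opening and the grip force at its end, in the units of the state.
- r.sense(): the state, without advancing time (a new reading comes with each control period).
- r.snapshot(name): name is "scene" or "side" or "wrist"; returns a dict with "img" (384x512x3 uint8, blue, green, red), "z_map" (384x512 float32, mm along the optical axis (not along the pixel's ray), 0 where there is no reading), "fx", "fy", "cx", "cy" (pixels), "view" (4x4, takes a point from world to camera coordinates). Camera axes: x right, y down, z forward; pixel columns grow to the right and rows downward; lengths in mm; the calibration is good to about 2 mm. A picture is of the moment at which its call begins.
- r.hand_in(): hands the job in; it is judged then, once.
The state is a dict: "time": time; "joint_pos": joint angles; "qd": joint speeds; "joint_efforts": joint torques, N m; "tool_pos": TCP position; "tcp_rot": TCP orientation; "ft_force": force on the tool from outside, world axes, zero at the start; "wrist_torque": the same for the moment, N m; "finger_gap": finger opening in mm; "grip_force": force on a finger pad.
Only numpy, scipy, OpenCV 4.12 (cv2) and the standard library are available. Lean on these libraries where they do the work, as an engineer would, in place of code of your own. Each camera call takes 0.05 s, during which the arm holds its last target. There are 200 camera calls.

TASK

Load the sloping feeder: set the orange lens case flat on the inclined deck, lengthwise up the slope and in the middle, its end right against the yellow backstop, then stack the blue case squarely on top of it, also right up against the backstop. With both cases released and lying still, press the green start button fully down and let it come back up. Set the cases down rather than dropping them, and leave the red button, the grey case and the jar alone.

Things in the scene. Friction and masses are not known exactly. Their poses are not given: they have to be found in the camera images.
- deck: flat steel deck of the feeder stand (fixed), 165 mm long, 110 mm wide, no side walls. Origin: middle of the inner corner of deck surface and backstop face, 50 mm above the table. x runs up the slope on the surface (17 deg = 0.30 rad rise, away from the robot, stand turned up to 0.2 rad), y along the corner to the left, z square to the surface, up. Cases do not slide down it by themselves
- backstop_top (a point): middle of the top edge of the yellow backstop plate's inner face (the face the cases lean on), at the deck's low end, nearest the robot. The plate is square to the deck, 110 mm wide, 6 mm thick, and stands 85 mm above the deck surface. Axes as for the deck
- orange_case_c (a point): orange closed plastic lens case, 120 mm long (its x axis), 56 mm wide (y), 50 mm high (z, up), both ends alike, white label on top, 0.25 to 0.5 kg; starts flat on the table, grasped across its width. The point is its centre, 25 mm above the underside
- blue_case_c (a point): blue closed plastic lens case, 120 mm long (its x axis), 56 mm wide (y), 50 mm high (z, up), both ends alike, white label on top, 0.25 to 0.5 kg; starts flat on the table, grasped across its width. The point is its centre, 25 mm above the underside
- grey_case_c (a point): grey (bystander, not to be moved) closed plastic lens case, 120 mm long (its x axis), 56 mm wide (y), 50 mm high (z, up), both ends alike, white label on top, 0.25 to 0.5 kg; starts flat on the table, grasped across its width. The point is its centre, 25 mm above the underside
- start (a joint): travel of the green start button, m: 0 up, 0.006 fully down; spring-loaded, about 5 N fully down, comes back by itself
- start_top (a point): centre of the top face of the green start button (32 mm across) on the white button box (90 x 130 x 50 mm high, fixed); the button is pressed straight down
- stop (a joint): travel of the red stop button, m: 0 up, 0.006 fully down; not to be pressed
- stop_top (a point): centre of the top face of the red stop button (32 mm across) on the same box, 66 mm from the green one
- jar_c (a point): amber jar with black cap, 60 mm across, 60 mm high, standing on the table (bystander); the point is its centre
There are look-alikes about, which are no part of the job. What is shaped like the part that bears orange_case_c but pink or turquoise is not meant.

How it is judged (in metres and radians):
On the way, in this order (a step that is already met when the one before it is completed fails the run):
1. the orange case lies released on the deck against the backstop (x of orange_case_c in the frame of deck between 0.055 and 0.065 m and y of orange_case_c in the frame of deck between -0.02 and 0.02 m and z of orange_case_c in the frame of deck between 0.021 and 0.029 m and angle between the x axis of orange_case_c and the x axis of deck, either way round below 0.1 rad and angle between the z axis of orange_case_c and the z axis of deck, either way round below 0.06 rad and angle between orange_case_c's own z axis and vertical below 0.6 rad and linear speed of orange_case below 0.02 m/s and contact force between the fingers and orange_case below 0.3 N), for 0.2 s.
2. the blue case lies released on the orange one against the backstop, the orange one still in place (all of step 1 and x of blue_case_c in the frame of deck between 0.055 and 0.065 m and y of blue_case_c in the frame of deck between -0.02 and 0.02 m and z of blue_case_c in the frame of deck between 0.071 and 0.079 m and angle between the x axis of blue_case_c and the x axis of deck, either way round below 0.1 rad and angle between the z axis of blue_case_c and the z axis of deck, either way round below 0.06 rad and angle between blue_case_c's own z axis and vertical below 0.6 rad and linear speed of blue_case below 0.02 m/s and contact force between the fingers and blue_case below 0.3 N), for 0.2 s.
3. the green start button is pressed down (over 4 mm of its 6 mm) while both cases lie in place (all of step 2 and value of joint start above 0.004 m), for 0.05 s.
At the end, for the whole second after the job is handed in: Orange case flat on the deck, blue case flat on it (4 mm, 0.06 rad), right way up, each with its end within 5 mm of the backstop, within 20 mm of the deck's middle and 0.1 rad of its line; released, at rest; start button back up after its press (all of step 2 and value of joint start below 0.002 m); the robot touches nothing.
It fails at once if the grey case is pushed out of its place (more than 20 mm) (distance of grey_case_c from where it was at the start of the episode above 0.02 m).
It fails at once if the jar is pushed out of its place (more than 20 mm) (distance of jar_c from where it was at the start of the episode above 0.02 m).
It fails at once if the red stop button is pressed (value of joint stop above 0.002 m).
It fails at once if a case is dropped, thrown or falls (moves over 0.5 m/s, a fall of over 1 cm, out of the fingers) ((linear speed of orange_case above 0.5 m/s and contact force between the fingers and orange_case below 0.1 N) or (linear speed of blue_case above 0.5 m/s and contact force between the fingers and blue_case below 0.1 N)).
It also fails if it takes over 64 s, if anything falls off the work surface, if the arm or the gripper's body presses on something with over 40 N, if the wrist force passes 120 N, or if a joint passes its speed limit or range.

## Working session

There is one attempt and no reset: what is moved stays moved. The work goes in short steps, Python scripts to look and compute and a tool call to move; the robot and the scene stay as the last step left them, time stands still between calls to the robot, and variables do not carry over. Pictures are saved under pics/ and viewed, at most 10 in all, crops included, and the job is handed in when it is done.

Besides the shell and the picture viewer there is one more tool, called after ">>>" by a JSON object that holds its "name" and its "arguments". send_rows: Moves the arm, as the interface text tells. Its arguments: {"type":"object","properties":{"increments":{"type":"array"},"grip":{"type":"number"},"grip_force":{"type":"number"}},"required":["increments"]}

```bash
ls; mkdir -p pics; cat > h.py <<'E'
import numpy as np, cv2
from bench import r
def snap(n,f):
    s=r.snapshot(n); cv2.imwrite(f'pics/{f}.png',s['img']); np.savez(f'pics/{f}.npz',**s); return s
def cloud(s):
    z=s['z_map']; v,u=np.mgrid[:384,:512]
    P=np.stack([(u-s['cx'])/s['fx']*z,(v-s['cy'])/s['fy']*z,z,np.ones_like(z)],-1)
    W=P@np.linalg.inv(s['view']).T
    W=W[...,:3].copy(); W[z==0]=np.nan; return W
E
python3 - <<'E'
from h import *
a=snap('scene','scene0'); b=snap('side','side0')
cv2.imwrite('pics/c0.png',cv2.resize(np.hstack([a['img'],b['img']]),(800,300)))
print(r.sense())
for s in(a,b): print(np.linalg.inv(s['view']).round(2),s['fx'])
E
```

```text
pics
{'time': 0.1, 'joint_pos': array([-4.89258836e+00,  7.51123092e+00,  8.53252168e+01, -1.38454807e-04,
        8.72620619e+01, -4.89307467e+00]), 'qd': array([ 0.01828287, -0.15618096, -0.12729258,  0.0816404 ,  0.00671026,
       -0.06294753]), 'joint_efforts': array([ 1.52257860e-03, -5.70947063e+01, -5.01941299e+01, -1.80579236e-04,
        8.16394575e-03,  5.26326357e-05]), 'tool_pos': array([5.99485793e+02, 7.04091595e-02, 2.30323783e+02]), 'tcp_rot': array([-1.79901838e+02, -8.26474221e-03,  9.00004860e+01]), 'ft_force': array([-0.49080257,  0.65050935, -0.35830039]), 'wrist_torque': array([ 0.03383012, -0.04896409, -0.02740375]), 'grip_force': 0.0, 'finger_gap': 85.66998136334374}
[[ 2.60000e-01  6.60000e-01 -7.00000e-01  1.37278e+03]
 [ 9.60000e-01 -1.80000e-01  2.00000e-01 -2.71130e+02]
 [ 1.00000e-02 -7.30000e-01 -6.90000e-01  9.80070e+02]
 [ 0.00000e+00  0.00000e+00  0.00000e+00  1.00000e+00]] 467.6410101790821
[[-9.7000e-01 -1.4000e-01  1.9000e-01  2.8468e+02]
 [-2.3000e-01  6.1000e-01 -7.6000e-01  7.8916e+02]
 [-1.0000e-02 -7.8000e-01 -6.3000e-01  7.3366e+02]
 [ 0.0000e+00  0.0000e+00  0.0000e+00  1.0000e+00]] 379.6067103512846
```

View pics/scene0.png

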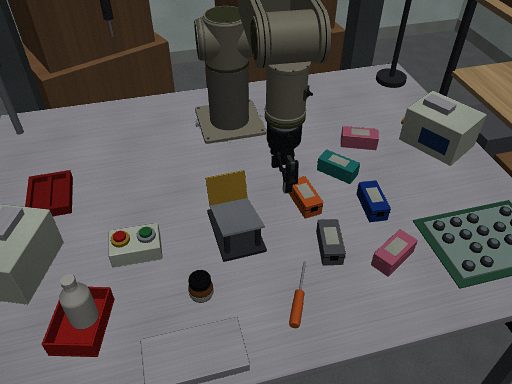

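View pics/side0.png

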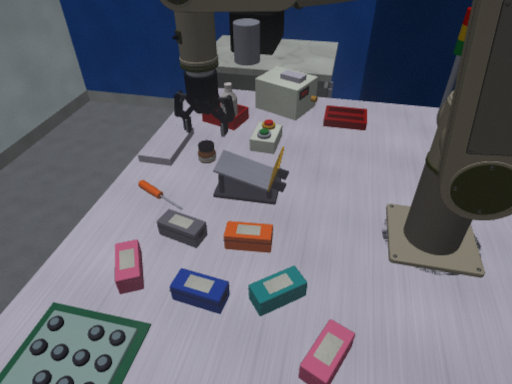

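The scene shows these candidates:
- **Orange:** the orange case is at (308,197). What could be taken for it is pink (360,137), pink (394,252), turquoise (338,166) and the screwdriver (297,307).
- **Blue and grey:** the blue case is at (373,200), with the turquoise one as its look-alike. The grey case is at (330,242).
- **Fixtures:** the deck is at (237,218) and the backstop at (227,188). The green button is at (146,234), the red button at (120,238) and the jar at (200,285).

I choose the orange case at (308,197) and the blue one at (373,200).

```bash
cat > m.py <<'E'
from h import *
def load(f): return dict(np.load(f'pics/{f}.npz'))
a,b=load('scene0'),load('side0')
def rect(s,seed,rad,zlo,zhi,name):
    W=cloud(s); v,u=np.mgrid[:384,:512]
    m=(np.hypot(u-seed[0],v-seed[1])<rad)&(W[...,2]>zlo)&(W[...,2]<zhi)
    n,l,st,c=cv2.connectedComponentsWithStats(m.astype(np.uint8))
    k=l[seed[1],seed[0]]
    if k==0: print(name,'seed off',W[seed[1],seed[0]]);return
    P=W[l==k]; (cx,cy),sz,an=cv2.minAreaRect(P[:,:2].astype(np.float32))
    print(name,len(P),np.round([cx,cy,*sz,an],1),'z',np.median(P[:,2]).round(1))
if __name__=='__main__':
    for s,n,seeds in((a,'scene',dict(orange=(308,192),blue=(373,195),grey=(330,237),jar=(200,278),green=(146,232),red=(120,236))),
                     (b,'side',dict(orange=(249,231),blue=(200,285),grey=(182,223),jar=(206,147),green=(264,132),red=(268,125)))):
        for k,p in seeds.items():
            zl,zh=(54,72) if k in('green','red') else (52,70) if k=='jar' else (44,56)
            rect(s,p,30,zl,zh,n+' '+k)
    # deck plane
    for s,n,p in((a,'scene',(237,218)),(b,'side',(245,170))):
        W=cloud(s); v,u=np.mgrid[:384,:512]
        m=(np.hypot(u-p[0],v-p[1])<9); P=W[m]; P=P[np.isfinite(P).all(1)]
        c=P.mean(0); nn=np.linalg.svd(P-c)[2][2]; nn*=np.sign(nn[2])
        al=np.hypot(u-p[0],v-p[1])<70
        on=al&(np.abs((W-c)@nn)<4)
        nl,l,st,_=cv2.connectedComponentsWithStats(on.astype(np.uint8)); on=l==l[p[1],p[0]]
        Q=W[on]; c=Q.mean(0); nn=np.linalg.svd(Q-c)[2][2]; nn*=np.sign(nn[2])
        print(n,'deck n',nn.round(4),'tilt',np.degrees(np.arccos(nn[2])).round(2),'yaw',np.degrees(np.arctan2(-nn[1],-nn[0])).round(2))
        x=-nn*nn[2];x[2]+=1;x/=np.linalg.norm(x); y=np.cross(nn,x)
        L=np.stack([(Q-c)@x,(Q-c)@y],1).astype(np.float32)
        (cx,cy),sz,an=cv2.minAreaRect(L); print('rect',np.round([cx,cy,*sz,an],1),'center',(c+cx*x+cy*y).round(1))
        # backstop: low yellow
        hsv=cv2.cvtColor(s['img'],cv2.COLOR_BGR2HSV); ye=(hsv[...,0]>18)&(hsv[...,0]<32)&(hsv[...,1]>120)&(np.hypot(u-p[0],v-p[1])<60)
        Y=W[ye]; Y=Y[np.isfinite(Y).all(1)]; print('yellow',len(Y),'x',np.percentile((Y-c)@x,[2,20,50,80,98]).round(1),'y',np.percentile((Y-c)@y,[1,50,99]).round(1),'z',np.percentile((Y-c)@nn,[1,99]).round(1))
        print('origin est', (c+np.percentile((Y-c)@x,50)*x+cy*y).round(1))
E
python3 m.py
python3 - <<'E'
from h import *
i=cv2.imread('pics/scene0.png'); j=cv2.imread('pics/side0.png')
cv2.imwrite('pics/crop1.png',np.hstack([cv2.resize(i[110:270,200:400],(480,384)),cv2.resize(j[120:320,170:310],(269,384))]))
E
```

```text
scene orange 524 [463.3 122.5 122.7  57.4   7. ] z 49.7
scene blue 591 [527.5 308.4  57.4 124.9  83.9] z 49.5
scene grey 754 [641.1 131.4  56.5 124.4  77.1] z 49.5
scene jar 357 [ 6.947e+02 -2.272e+02  5.360e+01  5.160e+01  4.000e-01] z 59.4
scene green 191 [ 522.2 -336.7   40.1   46.9   13.4] z 62.9
scene red 204 [ 521.1 -402.    42.6   46.7    9.5] z 63.2
side orange 781 [463.3 124.3 120.8  60.3   7.3] z 49.5
side blue 1166 [528.6 311.4  56.8 120.2  83.4] z 49.5
side grey 717 [641.6 133.3  59.6 120.4  77.8] z 49.4
side jar 132 [ 6.953e+02 -2.234e+02  5.040e+01  5.140e+01  4.000e-01] z 59.0
side green 173 [ 519.8 -363.2  109.3   46.    89.1] z 62.2
side red 173 [ 519.8 -363.2  109.3   46.    89.1] z 62.2
scene deck n [-0.2915 -0.0119  0.9565] tilt 16.96 yaw 2.33
rect [ -5.8   1.1 111.  174.7  89.7] center [525.9 -98.6  74. ]
yellow 1077 x [-92.5 -89.6 -87.7 -85.6 -82.6] y [-52.2   0.1  54.2] z [ 1.2 85. ]
origin est [ 447.6 -101.8   50.1]
side deck n [-0.294  -0.0103  0.9558] tilt 17.11 yaw 2.0
rect [-19.8  -4.5 115.9 210.5  90. ] center [508.4 -98.2  67.3]
yellow 148 x [-85.7 -83.9 -80.8 -42.6  -7.8] y [-308.2   17.3   52.6] z [-14.6  86.7]
origin est [ 450.1 -100.2   49.3]
```

View pics/crop1.png

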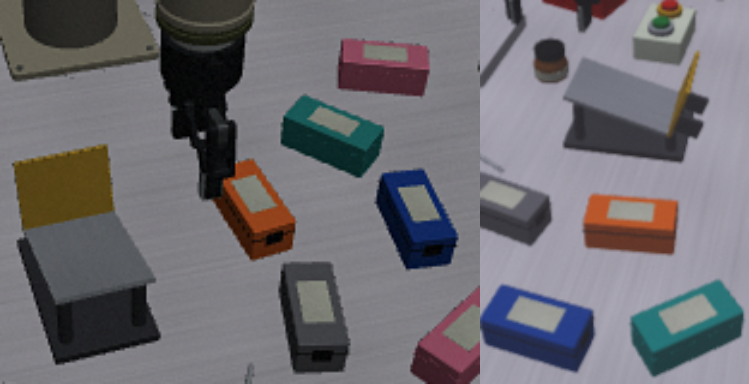

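The crop confirms it: the orange case with its white label stands beside the gripper, clearly different from pink and turquoise, and the blue one is separate from it.

```bash
cat > plan.py <<'E'
from h import *
from scipy.spatial.transform import Rotation as Ro
def cur():
    s=r.sense(); return np.array(s['tool_pos']),Ro.from_euler('xyz',s['tcp_rot'],degrees=True)
def flat(yaw): return Ro.from_euler('xyz',[180,0,yaw],degrees=True)
D0=np.array([448.3,-101.2,50.]); DR=Ro.from_euler('ZY',[2.2,-17.1],degrees=True)
DT=DR*Ro.from_euler('x',180,degrees=True)   # tool square to deck, tool x up the slope
def deck(x,y,z): return D0+DR.apply([x,y,z])
def rows(p1,R1,n,p0=None,R0=None):
    c=cur(); p0=c[0] if p0 is None else p0; R0=c[1] if R0 is None else R0
    w=(R0.inv()*R1).as_rotvec()/n; d=(p1-p0)/n; R=R0
    for i in range(n):
        print([*R.inv().apply(d).round(1).tolist(),*w.round(4).tolist()]); R=R*Ro.from_rotvec(w)
    return p1,R1
E
python3 - <<'E'
from plan import *
p,R=cur(); s=snap('wrist','w0'); V=np.linalg.inv(s['view'])
print('cam in tool',R.inv().apply(V[:3,3]-p).round(0), 'axis',R.inv().apply(V[:3,2]).round(2))
for yaw in (7.1,-172.9):
    print(yaw); rows(np.array([463.3,123.2,120.]),flat(yaw),10)
E
```

```text
cam in tool [  80.   -1. -142.] axis [-0.31  0.    0.95]
7.1
[12.3, -13.6, 11.1, -0.0001, 0.0001, 0.1447]
[10.2, -15.2, 11.1, -0.0001, 0.0001, 0.1447]
[7.9, -16.6, 11.1, -0.0001, 0.0001, 0.1447]
[5.4, -17.5, 11.1, -0.0001, 0.0001, 0.1447]
[2.9, -18.1, 11.1, -0.0001, 0.0001, 0.1447]
[0.2, -18.4, 11.1, -0.0001, 0.0001, 0.1447]
[-2.4, -18.2, 11.1, -0.0001, 0.0001, 0.1447]
[-5.0, -17.7, 11.1, -0.0001, 0.0001, 0.1447]
[-7.5, -16.7, 11.1, -0.0001, 0.0001, 0.1447]
[-9.9, -15.5, 11.0, -0.0001, 0.0001, 0.1447]
-172.9
[12.3, -13.6, 11.1, -0.0001, -0.0001, -0.1695]
[14.4, -11.3, 11.1, -0.0001, -0.0001, -0.1695]
[16.1, -8.7, 11.1, -0.0001, -0.0001, -0.1695]
[17.4, -5.9, 11.1, -0.0001, -0.0001, -0.1695]
[18.1, -2.9, 11.1, -0.0001, -0.0001, -0.1695]
[18.4, 0.2, 11.1, -0.0001, -0.0001, -0.1695]
[18.1, 3.3, 11.1, -0.0001, -0.0001, -0.1695]
[17.2, 6.3, 11.0, -0.0001, -0.0001, -0.1695]
[15.9, 9.1, 11.0, -0.0001, -0.0001, -0.1695]
[14.2, 11.7, 11.0, -0.0001, -0.0001, -0.1695]
```

>>> {"name": "send_rows", "arguments": {"increments": [[12, -14, 11, 0, 0, 0.145], [10, -15, 11, 0, 0, 0.145], [8, -17, 11, 0, 0, 0.145], [5, -18, 11, 0, 0, 0.145], [3, -18, 11, 0, 0, 0.145]], "grip": -1, "grip_force": 50}}

```text
time: 0.78
tool_pos: [530.2, 61.5, 175.6]
tcp_rot: [-180.0, 0.0, 48.2]
ft_force: [-0.0, -1.0, -1.0]
finger_gap: 85.2
grip_force: 0.0
```

>>> {"name": "send_rows", "arguments": {"increments": [[0, -18, 11, 0, 0, 0.145], [-2, -18, 11, 0, 0, 0.145], [-5, -18, 11, 0, 0, 0.145], [-8, -17, 11, 0, 0, 0.145], [-10, -15, 11, 0, 0, 0.142]]}}

```text
time: 1.4
tool_pos: [462.2, 122.8, 120.7]
tcp_rot: [-180.0, 0.0, 6.8]
ft_force: [0.6, -0.3, -0.1]
finger_gap: 85.2
grip_force: 0.0
```

>>> {"name": "send_rows", "arguments": {"increments": [[0, 0, 0, 0, 0, 0], [0, 0, 0, 0, 0, 0]]}}

```text
time: 1.65
tool_pos: [463.5, 122.1, 121.8]
tcp_rot: [180.0, -0.0, 7.3]
ft_force: [0.0, -0.2, -0.1]
finger_gap: 85.5
grip_force: 0.0
```

```bash
cat > w.py <<'E'
import sys
from plan import *
# top face of the case under the wrist camera (z 44..56), biggest component
def top(tag,zlo=44,zhi=56):
    s=snap('wrist',tag); W=cloud(s); m=((W[...,2]>zlo)&(W[...,2]<zhi)).astype(np.uint8)
    n,l,st,c=cv2.connectedComponentsWithStats(m)
    for k in np.argsort(-st[1:,4])[:3]+1:
        P=W[l==k]; print(st[k,4],c[k].round(),np.round(np.concatenate([np.ravel(x) for x in cv2.minAreaRect(P[:,:2].astype(np.float32))]),1),'bgr',s['img'][l==k].mean(0).round())
if __name__=='__main__': top(sys.argv[1]); print(cur()[0].round(1),cur()[1].as_euler('xyz',True).round(2))
E
python3 w.py w1
```

```text
10110 [253. 201.] [461.8 123.9 120.   56.2   6.4] bgr [ 57.  87. 135.]
7665 [22. 87.] [526.3 294.8  28.8 119.6  82.6] bgr [94. 61. 43.]
4977 [ 54. 276.] [375.2 283.6  77.6  56.8  40.8] bgr [92. 96. 56.]
[463.8 122.1 122. ] [ 1.7999e+02 -7.0000e-02  7.2300e+00]
```

View pics/w1.png

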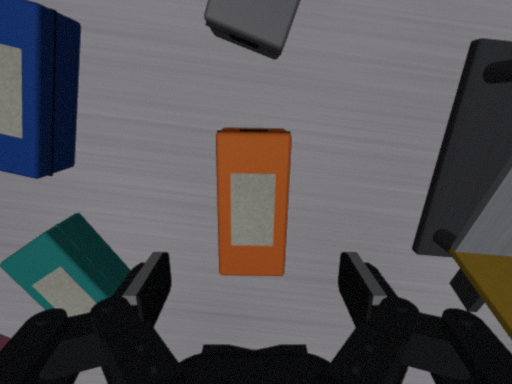

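The wrist view shows the orange case at (253,201) between the open fingers, with nothing in the fingers' way.

>>> {"name": "send_rows", "arguments": {"increments": [[-1.5, -1.5, 30, 0, 0, 0.012], [0, 0, 35, 0, 0, 0], [0, 0, 30, 0, 0, 0], [0, 0, 18, 0, 0, 0], [0, 0, 0, 0, 0, 0]]}}

```text
time: 2.33
tool_pos: [460.5, 123.1, 7.2]
tcp_rot: [180.0, 0.2, 6.5]
ft_force: [0.0, 0.3, 0.5]
finger_gap: 85.5
grip_force: 0.0
```

>>> {"name": "send_rows", "arguments": {"increments": [[0, 0, 0, 0, 0, 0], [0, 0, 0, 0, 0, 0], [0, 0, 0, 0, 0, 0], [0, 0, 0, 0, 0, 0], [0, 0, 0, 0, 0, 0]], "grip": 1, "grip_force": 50}}

```text
time: 2.95
tool_pos: [462.7, 123.8, 9.9]
tcp_rot: [180.0, -0.2, 6.4]
ft_force: [0.6, -1.0, 6.4]
finger_gap: 55.1
grip_force: 54.3
```

>>> {"name": "send_rows", "arguments": {"increments": [[0, 0, 0, 0, 0, 0], [0, 0, 0, 0, 0, 0]]}}

```text
time: 3.2
tool_pos: [462.7, 123.8, 9.9]
tcp_rot: [180.0, -0.2, 6.4]
ft_force: [-0.3, -0.8, 6.4]
finger_gap: 55.6
grip_force: 54.3
```

```bash
python3 - <<'E'
from plan import *
p,R=cur(); p0=p+[0,0,150]; 
q=deck(90,0,120); print(q.round(1)); a=rows(q,DT,6,p0,R); print()
b=rows(deck(68,0,40),DT,3,*a)
E
```

```text
[499.  -99.3 191.2]
[1.9, 37.6, -5.2, -0.0018, 0.0492, 0.0122]
[2.6, 37.6, -5.0, -0.0018, 0.0492, 0.0122]
[3.3, 37.6, -4.8, -0.0018, 0.0492, 0.0122]
[4.0, 37.5, -4.6, -0.0018, 0.0492, 0.0122]
[4.6, 37.5, -4.3, -0.0018, 0.0492, 0.0122]
[5.3, 37.4, -4.0, -0.0018, 0.0492, 0.0122]

[-7.3, -0.0, 26.7, 0.0, 0.0, 0.0]
[-7.3, -0.0, 26.7, 0.0, 0.0, 0.0]
[-7.3, -0.0, 26.7, 0.0, 0.0, 0.0]
```

>>> {"name": "send_rows", "arguments": {"increments": [[0, 0, -15, 0, 0, 0], [0, 0, -35, 0, 0, 0], [0, 0, -50, 0, 0, 0], [0, 0, -50, 0, 0, 0]]}}

```text
time: 3.7
tool_pos: [460.5, 123.6, 160.3]
tcp_rot: [-180.0, 0.0, 6.4]
ft_force: [1.1, 0.8, -2.5]
finger_gap: 55.6
grip_force: 53.7
```

>>> {"name": "send_rows", "arguments": {"increments": [[2, 37.5, -5, 0, 0.049, 0.012], [3, 37.5, -5, 0, 0.049, 0.012], [3, 37.5, -5, 0, 0.049, 0.012], [4, 37.5, -5, 0, 0.049, 0.012], [5, 37.5, -4, 0, 0.049, 0.012]]}}

```text
time: 4.32
tool_pos: [492.0, -62.8, 184.8]
tcp_rot: [-179.6, -14.1, 2.9]
ft_force: [0.9, 0.4, -2.7]
finger_gap: 55.7
grip_force: 53.8
```

>>> {"name": "send_rows", "arguments": {"increments": [[5, 37.5, -4, 0, 0.049, 0.012], [0, 0, 0, 0, 0, 0], [0, 0, 0, 0, 0, 0]]}}

```text
time: 4.7
tool_pos: [497.6, -98.8, 188.8]
tcp_rot: [-179.3, -16.8, 2.1]
ft_force: [-0.5, 0.2, -1.4]
finger_gap: 55.6
grip_force: 54.2
```

```bash
python3 - <<'E'
from plan import *
p,R=cur(); print(p.round(1),'deck',DR.inv().apply(p-D0).round(1),(DT.inv()*R).as_rotvec(True).round(2))
rows(deck(68,0,30),DT,4)
# check hold: case cloud in deck frame from scene
for n in('scene','side'):
    s=snap(n,n+'1'); W=cloud(s); h=cv2.cvtColor(s['img'],cv2.COLOR_BGR2HSV)
    o=(h[...,0]>4)&(h[...,0]<16)&(h[...,1]>170); L=DR.inv().apply((W[o]-D0)); L=L[np.isfinite(L).all(1)&(abs(L[:,0]-90)<90)&(abs(L[:,1])<60)&(L[:,2]>60)]
    print(n,len(L),np.percentile(L,[1,5,50,95,99],axis=0).round(1).tolist())
E
```

```text
[497.6 -98.8 188.8] deck [ 88.    0.5 118.1] [ 0.64 -0.32  0.07]
[-4.9, 0.4, 22.1, -0.0028, 0.0014, -0.0003]
[-4.9, 0.3, 22.0, -0.0028, 0.0014, -0.0003]
[-4.9, 0.3, 22.0, -0.0028, 0.0014, -0.0003]
[-5.0, 0.2, 22.0, -0.0028, 0.0014, -0.0003]
scene 630 [[33.2, -28.6, 111.4], [45.6, -28.0, 114.1], [143.5, -3.5, 150.1], [148.2, 24.1, 159.8], [149.7, 26.3, 160.5]]
side 364 [[30.7, -24.4, 122.4], [34.5, -19.5, 130.9], [111.9, 21.1, 156.7], [144.8, 30.1, 158.6], [147.5, 30.9, 159.5]]
```

>>> {"name": "send_rows", "arguments": {"increments": [[-5, 0.5, 22, -0.003, 0.001, 0], [-5, 0.5, 22, -0.003, 0.001, 0], [-5, 0, 22, -0.003, 0.001, 0], [-5, 0, 22, -0.003, 0.001, 0], [0, 0, 0, 0, 0, 0]]}}

```text
time: 5.42
tool_pos: [502.9, -97.4, 96.2]
tcp_rot: [-179.9, -16.8, 2.2]
ft_force: [-0.3, 0.1, -3.1]
finger_gap: 55.2
grip_force: 54.1
```

>>> {"name": "send_rows", "arguments": {"increments": [[0, 0, 7, 0, 0, 0], [0, 0, 7, 0, 0, 0], [0, 0, 2, 0, 0, 0], [0, 0, 0, 0, 0, 0]]}}

```text
time: 5.92
tool_pos: [509.3, -99.2, 83.3]
tcp_rot: [179.9, -17.1, 2.2]
ft_force: [-0.3, 0.0, -2.5]
finger_gap: 55.1
grip_force: 54.1
```

```bash
cat > st.py <<'E'
from plan import *
p,R=cur(); s=r.sense(); print('deck',DR.inv().apply(p-D0).round(1),(DT.inv()*R).as_rotvec(True).round(2),'F deck',DR.inv().apply(s['ft_force']).round(1),'T',DR.inv().apply(s['wrist_torque']).round(2))
E
python3 st.py
```

```text
deck [68.1 -0.4 13.9] [-0.07 -0.05  0.05] F deck [-1.   0.1 -2.3] T [-0.02  0.3  -0.03]
```

>>> {"name": "send_rows", "arguments": {"increments": [[-2, 0, 1, 0, 0, 0], [-2, 0, 1, 0, 0, 0], [-1, 0, 0, 0, 0, 0], [0, 0, 0, 0, 0, 0]]}}

```text
time: 6.42
tool_pos: [505.0, -99.4, 79.9]
tcp_rot: [179.9, -17.1, 2.1]
ft_force: [-0.9, -0.5, -1.9]
finger_gap: 55.4
grip_force: 54.1
```

>>> {"name": "send_rows", "arguments": {"increments": [[-1, 0, 0, 0, 0, 0], [-1, 0, 0, 0, 0, 0], [0, 0, 0, 0, 0, 0]]}}

```text
time: 6.8
tool_pos: [503.7, -99.5, 79.8]
tcp_rot: [179.9, -17.1, 2.1]
ft_force: [3.5, 0.7, -3.4]
finger_gap: 55.2
grip_force: 54.1
```

```bash
python3 st.py
```

```text
deck [61.8 -0.4 12.2] [-0.08  0.04  0.05] F deck [ 2.4  0.6 -4.3] T [ 0.13 -0.36 -0.12]
```

>>> {"name": "send_rows", "arguments": {"increments": [[0, 0, 1, 0, 0, 0], [0, 0, 1, 0, 0, 0], [0, 0, 0, 0, 0, 0]]}}

```text
time: 7.18
tool_pos: [504.3, -99.6, 77.9]
tcp_rot: [179.9, -17.1, 2.2]
ft_force: [4.2, 0.3, 1.1]
finger_gap: 55.5
grip_force: 54.4
```

```bash
python3 st.py
```

```text
deck [61.8 -0.6 10.2] [-0.1   0.03  0.04] F deck [ 4.4  0.2 -0.2] T [-0.06 -0.52 -0.09]
```

>>> {"name": "send_rows", "arguments": {"increments": [[-0.5, 0, 0.7, 0, 0, 0], [0, 0, 0, 0, 0, 0]]}}

```text
time: 7.42
tool_pos: [504.5, -99.7, 77.5]
tcp_rot: [179.9, -17.2, 2.2]
ft_force: [5.7, 0.1, 3.0]
finger_gap: 55.8
grip_force: 54.6
```

```bash
python3 st.py
```

```text
deck [61.8 -0.6  9.8] [-0.11  0.09  0.04] F deck [ 6.3 -0.1  1.2] T [ 0.04 -0.76 -0.06]
```

>>> {"name": "send_rows", "arguments": {"increments": [[0, 0, 0, 0, 0, 0], [0, 0, 0, 0, 0, 0], [0, 0, 0, 0, 0, 0], [0, 0, 0, 0, 0, 0]], "grip": -1}}

```text
time: 7.92
tool_pos: [503.2, -99.3, 76.4]
tcp_rot: [180.0, -17.0, 2.2]
ft_force: [0.6, -0.3, 0.2]
finger_gap: 85.6
grip_force: 0.0
```

>>> {"name": "send_rows", "arguments": {"increments": [[0, 0, -15, 0, 0, 0], [0, 0, -30, 0, 0, 0], [0, 0, -40, 0, 0, 0], [0, 0, -40, 0, 0, 0], [0, 0, 0, 0, 0, 0]]}}

```text
time: 8.55
tool_pos: [468.4, -101.7, 201.7]
tcp_rot: [179.7, -17.5, 2.2]
ft_force: [1.7, -0.1, -0.2]
finger_gap: 85.3
grip_force: 0.0
```

```bash
cat > ck.py <<'E'
import sys
from plan import *
# deck-frame extents of a coloured case (hue range) on the deck
def ck(tag,h0,h1,z0,z1):
  for n in('scene','side','wrist'):
    s=snap(n,n+tag); W=cloud(s); h=cv2.cvtColor(s['img'],cv2.COLOR_BGR2HSV)
    L=DR.inv().apply((W.reshape(-1,3)-D0)).reshape(W.shape)
    o=(h[...,0]>h0)&(h[...,0]<h1)&(h[...,1]>140)&(abs(L[...,0]-60)<90)&(abs(L[...,1])<60)&(L[...,2]>0)
    P=L[o]
    if len(P)<30: print(n,len(P)); continue
    T=L[(abs(L[...,0]-60)<58)&(abs(L[...,1])<29)&(L[...,2]>z0)&(L[...,2]<z1)]
    c=np.c_[T[:,:2],np.ones(len(T))]; k=np.linalg.lstsq(c,T[:,2],rcond=None)[0]
    Tp=P[P[:,2]>z0]; 
    print(n,len(P),'pct2/98',np.percentile(P,[1,99],axis=0).round(1).tolist(),'rect',[np.round(x,1).tolist() for x in cv2.minAreaRect(Tp[:,:2].astype(np.float32))],'top plane slopes,z@(60,0)',k[:2].round(3),(k@[60,0,1]).round(1))
ck(sys.argv[1],*map(float,sys.argv[2:]))
E
python3 ck.py 2 4 16 44 56; python3 st.py
```

```text
scene 672 pct2/98 [[2.2, -29.4, 2.9], [122.8, 26.1, 52.7]] rect [[60.3, 5.9], [70.3, 125.1], 89.9] top plane slopes,z@(60,0) [-0.006  0.01 ] 50.1
side 733 pct2/98 [[2.6, -21.3, 2.7], [118.6, 31.4, 51.5]] rect [[60.5, 7.1], [63.5, 118.1], 87.9] top plane slopes,z@(60,0) [ 0.001 -0.016] 48.8
wrist 6350 pct2/98 [[2.4, -27.1, 32.5], [121.0, 27.3, 51.2]] rect [[60.6, -8.4], [120.3, 103.0], 0.1] top plane slopes,z@(60,0) [ 0.002 -0.001] 49.5
deck [ 6.040e+01 -1.000e-01  1.343e+02] [-0.08 -0.04  0.04] F deck [-1.   0.   0.3] T [-0.02  0.19 -0.  ]
```

View pics/wrist2.png

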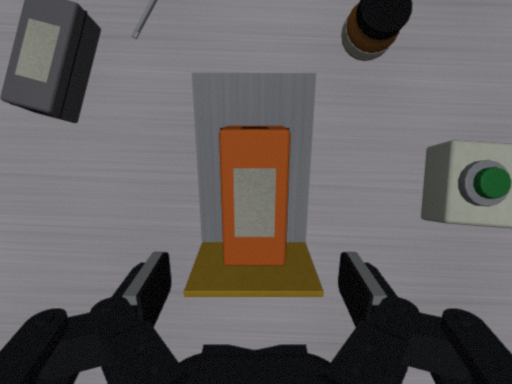

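The wrist view shows the orange case at (255,195) flat on the deck, centred, with its end at the backstop's foot (row 263). The numbers agree. Next is the blue case.

```bash
python3 - <<'E'
from plan import *
rows(np.array([528.,310.,130.]),flat(-6.3),8)
s=dict(np.load('pics/wrist2.npz')); W=cloud(s); h=cv2.cvtColor(s['img'],cv2.COLOR_BGR2HSV)
g=(h[...,0]>45)&(h[...,0]<80)&(h[...,1]>120); g[:,:420]=0; P=W[g]; P=P[P[:,2]>60]; print('green',len(P),P.mean(0).round(1),P.min(0).round(1),P.max(0).round(1))
s=dict(np.load('pics/scene0.npz')); W=cloud(s); h=cv2.cvtColor(s['img'],cv2.COLOR_BGR2HSV)
g=(h[...,0]>45)&(h[...,0]<80)&(h[...,1]>90); g[:,:130]=0; g[:,165:]=0;g[:220]=0;g[250:]=0; P=W[g]; P=P[P[:,2]>55]; print('green',len(P),P.mean(0).round(1),P.min(0).round(1),P.max(0).round(1))
E
```

```text
[6.8, -51.0, 10.7, -0.0026, -0.0372, 0.0183]
[6.2, -51.2, 10.3, -0.0026, -0.0372, 0.0183]
[5.7, -51.3, 9.9, -0.0026, -0.0372, 0.0183]
[5.1, -51.4, 9.6, -0.0026, -0.0372, 0.0183]
[4.5, -51.5, 9.3, -0.0026, -0.0372, 0.0183]
[3.9, -51.6, 9.0, -0.0026, -0.0372, 0.0183]
[3.3, -51.7, 8.7, -0.0026, -0.0372, 0.0183]
[2.6, -51.8, 8.5, -0.0026, -0.0372, 0.0183]
green 908 [ 517.  -325.9   78.4] [ 438.6 -349.1   61.4] [ 533.9 -160.1  282.2]
green 109 [ 522.7 -337.    70.4] [ 504.1 -352.3   60.6] [ 536.4 -321.7   75.7]
```

>>> {"name": "send_rows", "arguments": {"increments": [[7, -51, 0, -0.003, -0.037, 0.018], [6, -51, 10, -0.003, -0.037, 0.018], [6, -51, 10, -0.003, -0.037, 0.018], [5, -51.5, 10, -0.003, -0.037, 0.018], [5, -51.5, 10, -0.003, -0.037, 0.018]]}}

```text
time: 9.32
tool_pos: [502.1, 157.2, 162.3]
tcp_rot: [-179.9, -6.3, -3.1]
ft_force: [1.7, 0.2, 0.9]
finger_gap: 85.5
grip_force: 0.0
```

>>> {"name": "send_rows", "arguments": {"increments": [[4, -51.5, 9, -0.003, -0.037, 0.018], [3, -51.5, 9, -0.003, -0.037, 0.018], [3, -52, 9, -0.003, -0.037, 0.018], [0, 0, 10, 0, 0, 0], [0, 0, 0, 0, 0, 0]]}}

```text
time: 9.95
tool_pos: [524.3, 308.3, 125.1]
tcp_rot: [179.6, 0.2, -6.1]
ft_force: [1.0, 0.3, -0.1]
finger_gap: 85.3
grip_force: 0.0
```

>>> {"name": "send_rows", "arguments": {"increments": [[0, 0, 0, 0, 0, 0], [0, 0, 0, 0, 0, 0]]}}

```text
time: 10.2
tool_pos: [526.5, 308.4, 129.2]
tcp_rot: [179.9, -0.2, -6.3]
ft_force: [0.4, -0.0, -0.7]
finger_gap: 85.0
grip_force: 0.0
```

```bash
python3 w.py w3
```

```text
9612 [252. 196.] [528.4 310.2  56.2 118.9  84.1] bgr [110.  75.  57.]
7788 [475.  58.] [617.4 138.9  56.8  70.8  78.5] bgr [91. 92. 92.]
2157 [294. 335.] [377.2 285.6  73.4  56.2  40.4] bgr [88. 91. 36.]
[526.6 308.5 129.3] [ 1.7986e+02 -1.7000e-01 -6.2600e+00]
```

>>> {"name": "send_rows", "arguments": {"increments": [[1.5, -2, 35, 0, 0, 0], [0, 0, 35, 0, 0, 0], [0, 0, 32, 0, 0, 0], [0, 0, 18, 0, 0, 0], [0, 0, 0, 0, 0, 0]]}}

```text
time: 10.88
tool_pos: [527.0, 309.9, 7.1]
tcp_rot: [179.7, 0.0, -6.2]
ft_force: [0.3, -0.3, 1.0]
finger_gap: 85.5
grip_force: 0.0
```

>>> {"name": "send_rows", "arguments": {"increments": [[0, 0, 0, 0, 0, 0], [0, 0, 0, 0, 0, 0], [0, 0, 0, 0, 0, 0], [0, 0, 0, 0, 0, 0], [0, 0, 0, 0, 0, 0]], "grip": 1, "grip_force": 50}}

```text
time: 11.5
tool_pos: [529.4, 311.1, 10.3]
tcp_rot: [179.9, -0.3, -6.2]
ft_force: [-0.4, -2.5, 6.1]
finger_gap: 55.4
grip_force: 55.5
```

>>> {"name": "send_rows", "arguments": {"increments": [[0, 0, 0, 0, 0, 0], [0, 0, 0, 0, 0, 0]]}}

```text
time: 11.75
tool_pos: [529.4, 311.1, 10.3]
tcp_rot: [179.9, -0.3, -6.2]
ft_force: [-0.1, -1.2, 5.9]
finger_gap: 55.8
grip_force: 55.5
```

```bash
python3 - <<'E'
from plan import *
p,R=cur(); print(p,r.sense()['finger_gap']); p0=p+[0,0,220]; 
a=rows(deck(85,0,180),DT,10,p0,R); print()
b=rows(deck(68,0,75),DT,4,*a)
E
```

```text
[529.41124597 311.11656091  10.28598009] 55.7579923824032
[-0.8, 41.5, -1.6, 0.0024, 0.0294, -0.0145]
[-1.4, 41.4, -1.7, 0.0024, 0.0294, -0.0145]
[-1.9, 41.4, -1.9, 0.0024, 0.0294, -0.0145]
[-2.4, 41.4, -2.0, 0.0024, 0.0294, -0.0145]
[-3.0, 41.3, -2.2, 0.0024, 0.0294, -0.0145]
[-3.5, 41.3, -2.4, 0.0024, 0.0294, -0.0145]
[-4.0, 41.2, -2.6, 0.0024, 0.0294, -0.0145]
[-4.6, 41.1, -2.9, 0.0024, 0.0294, -0.0145]
[-5.1, 41.1, -3.1, 0.0024, 0.0294, -0.0145]
[-5.6, 41.0, -3.3, 0.0024, 0.0294, -0.0145]

[-4.2, -0.0, 26.3, 0.0, 0.0, 0.0]
[-4.2, -0.0, 26.3, 0.0, 0.0, 0.0]
[-4.2, -0.0, 26.3, 0.0, 0.0, 0.0]
[-4.2, -0.0, 26.3, 0.0, 0.0, 0.0]
```

>>> {"name": "send_rows", "arguments": {"increments": [[0, 0, -15, 0, 0, 0], [0, 0, -45, 0, 0, 0], [0, 0, -60, 0, 0, 0], [0, 0, -60, 0, 0, 0], [0, 0, -40, 0, 0, 0]]}}

```text
time: 12.38
tool_pos: [528.2, 311.8, 232.7]
tcp_rot: [179.9, -0.3, -6.2]
ft_force: [0.7, 0.4, -4.9]
finger_gap: 55.6
grip_force: 55.2
```

>>> {"name": "send_rows", "arguments": {"increments": [[-1, 41.5, -2, 0.002, 0.029, -0.0145], [-1, 41.5, -2, 0.002, 0.029, -0.0145], [-2, 41.5, -2, 0.002, 0.029, -0.0145], [-2, 41.5, -2, 0.002, 0.029, -0.0145], [-3, 41.5, -2, 0.002, 0.03, -0.0145]]}}

```text
time: 13.0
tool_pos: [501.0, 104.1, 238.1]
tcp_rot: [-179.9, -8.5, -2.0]
ft_force: [0.4, -0.5, -3.7]
finger_gap: 55.8
grip_force: 55.2
```

>>> {"name": "send_rows", "arguments": {"increments": [[-3.5, 41, -2, 0.002, 0.029, -0.0145], [-4, 41, -3, 0.002, 0.029, -0.0145], [-5, 41, -3, 0.002, 0.029, -0.0145], [-5, 41, -3, 0.002, 0.029, -0.0145], [-5, 41, -3, 0.002, 0.03, -0.0145]]}}

```text
time: 13.62
tool_pos: [474.8, -100.6, 247.1]
tcp_rot: [179.7, -16.9, 2.3]
ft_force: [0.9, 0.4, -4.4]
finger_gap: 55.5
grip_force: 55.2
```

>>> {"name": "send_rows", "arguments": {"increments": [[0, 0, 0, 0, 0, 0], [0, 0, 0, 0, 0, 0]]}}

```text
time: 13.88
tool_pos: [475.3, -99.5, 246.8]
tcp_rot: [179.7, -16.8, 2.2]
ft_force: [0.8, 0.3, -3.9]
finger_gap: 55.1
grip_force: 55.7
```

```bash
python3 st.py; python3 - <<'E'
from plan import *
rows(deck(68,-0.5,80),DT,4)
E
```

```text
deck [ 83.7   0.7 180.1] [-0.26 -0.3   0.02] F deck [-0.4  0.2 -4. ] T [ 0.01  0.29 -0.  ]
[-3.8, 0.2, 25.1, 0.0011, 0.0013, -0.0001]
[-3.8, 0.2, 25.0, 0.0011, 0.0013, -0.0001]
[-3.8, 0.2, 25.0, 0.0011, 0.0013, -0.0001]
[-3.9, 0.3, 25.0, 0.0011, 0.0013, -0.0001]
```

>>> {"name": "send_rows", "arguments": {"increments": [[-4, 0.2, 25, 0.001, 0.001, 0], [-4, 0.2, 25, 0.001, 0.001, 0], [-4, 0.3, 25, 0.001, 0.001, 0], [-4, 0.3, 25, 0.001, 0.001, 0], [0, 0, 0, 0, 0, 0]]}}

```text
time: 14.5
tool_pos: [487.9, -98.3, 143.6]
tcp_rot: [-179.9, -16.7, 2.3]
ft_force: [-1.2, 0.9, -5.2]
finger_gap: 55.7
grip_force: 55.5
```

>>> {"name": "send_rows", "arguments": {"increments": [[0, 0, 6, 0, 0, 0], [0, 0, 5, 0, 0, 0], [0, 0, 3, 0, 0, 0], [0, 0, 0, 0, 0, 0], [0, 0, 0, 0, 0, 0]]}}

```text
time: 15.12
tool_pos: [493.6, -100.4, 133.1]
tcp_rot: [179.9, -17.1, 2.2]
ft_force: [-0.1, -0.5, -4.3]
finger_gap: 55.2
grip_force: 55.6
```

```bash
python3 st.py
```

```text
deck [67.8 -1.  66.1] [-0.05 -0.04 -0.04] F deck [-1.4 -0.5 -4. ] T [0.01 0.33 0.04]
```

>>> {"name": "send_rows", "arguments": {"increments": [[-2, -0.3, 1.5, 0, 0, 0], [-1.5, -0.3, 1.5, 0, 0, 0], [-1, 0, 0, 0, 0, 0], [0, 0, 0, 0, 0, 0]]}}

```text
time: 15.62
tool_pos: [490.0, -99.9, 128.6]
tcp_rot: [180.0, -17.0, 2.2]
ft_force: [-0.8, -0.6, -5.3]
finger_gap: 55.1
grip_force: 55.6
```

>>> {"name": "send_rows", "arguments": {"increments": [[-1, 0, 0, 0, 0, 0], [-1, 0, 0, 0, 0, 0], [0, 0, 0, 0, 0, 0]]}}

```text
time: 16.0
tool_pos: [489.0, -100.0, 128.7]
tcp_rot: [179.9, -17.2, 2.2]
ft_force: [4.0, -0.1, -4.5]
finger_gap: 55.5
grip_force: 55.4
```

```bash
python3 st.py
```

```text
deck [62.1 -0.3 63.3] [-0.06  0.07 -0.03] F deck [ 2.5 -0.3 -5.5] T [ 0.04 -0.62 -0.18]
```

Touching the backstop at 62, the same as the orange case. Lowering.

>>> {"name": "send_rows", "arguments": {"increments": [[0, 0, 1, 0, 0, 0], [0, 0, 1, 0, 0, 0], [-0.5, 0, 0.8, 0, 0, 0], [0, 0, 0, 0, 0, 0]]}}

```text
time: 16.5
tool_pos: [489.8, -100.3, 126.5]
tcp_rot: [179.9, -17.2, 2.2]
ft_force: [6.5, 0.2, 1.5]
finger_gap: 55.7
grip_force: 56.2
```

```bash
python3 st.py
```

```text
deck [62.1 -0.7 60.9] [-0.09  0.11 -0.04] F deck [ 6.7 -0.1 -0.5] T [ 0.03 -0.78 -0.19]
```

>>> {"name": "send_rows", "arguments": {"increments": [[0, 0, 0.8, 0, 0, 0], [0, 0, 0, 0, 0, 0]]}}

```text
time: 16.75
tool_pos: [490.0, -100.3, 125.8]
tcp_rot: [179.9, -17.2, 2.2]
ft_force: [5.5, -0.6, 1.0]
finger_gap: 55.4
grip_force: 56.2
```

```bash
python3 st.py
```

```text
deck [62.2 -0.7 60.2] [-0.1   0.12 -0.05] F deck [ 5.5 -0.8 -0.6] T [ 0.06 -0.75 -0.17]
```

>>> {"name": "send_rows", "arguments": {"increments": [[0, 0, 0.8, 0, 0, 0], [0, 0, 0, 0, 0, 0]]}}

```text
time: 17.0
tool_pos: [490.0, -100.4, 125.5]
tcp_rot: [179.9, -17.2, 2.3]
ft_force: [-1.0, 1.0, 8.1]
finger_gap: 55.8
grip_force: 57.2
```

```bash
python3 st.py
```

```text
deck [62.1 -0.8 59.8] [-0.1   0.09 -0.05] F deck [1.4 1.  8.1] T [ 0.17 -0.38 -0.23]
```

Seated (8 N upwards). Releasing.

>>> {"name": "send_rows", "arguments": {"increments": [[0, 0, 0, 0, 0, 0], [0, 0, 0, 0, 0, 0], [0, 0, 0, 0, 0, 0], [0, 0, 0, 0, 0, 0]], "grip": -1}}

```text
time: 17.5
tool_pos: [488.8, -99.9, 123.4]
tcp_rot: [180.0, -17.0, 2.2]
ft_force: [-0.5, -0.5, -0.7]
finger_gap: 85.2
grip_force: 0.0
```

>>> {"name": "send_rows", "arguments": {"increments": [[0, 0, -15, 0, 0, 0], [0, 0, -30, 0, 0, 0], [0, 0, -40, 0, 0, 0], [0, 0, -40, 0, 0, 0], [0, 0, 0, 0, 0, 0]]}}

```text
time: 18.12
tool_pos: [453.7, -102.2, 248.8]
tcp_rot: [179.7, -17.5, 2.3]
ft_force: [0.2, 0.0, 0.0]
finger_gap: 85.1
grip_force: 0.0
```

```bash
python3 ck.py 4 4 16 30 53 >/dev/null; python3 ck.py 5 105 130 94 106; python3 - <<'E'
import cv2,numpy as np
w=cv2.imread('pics/wrist5.png'); s=cv2.imread('pics/side5.png')[110:220,180:320]; c=cv2.imread('pics/scene5.png')[150:270,190:290]
cv2.imwrite('pics/ck5.png',np.hstack([cv2.resize(s,(458,360)),cv2.resize(c,(300,360))]))
E
python3 - <<'E'
import sys; sys.path.insert(0,'.')
import os; os.chdir('.')
from plan import *
for n in('scene5','wrist5','side5'):
    s=dict(np.load(f'pics/{n}.npz')); W=cloud(s); h=cv2.cvtColor(s['img'],cv2.COLOR_BGR2HSV)
    g=(h[...,0]>40)&(h[...,0]<85)&(h[...,1]>90)&(abs(W[...,0]-520)<40)&(abs(W[...,1]+337)<30)&(W[...,2]>55)&(W[...,2]<85)
    P=W[g]; print(n,len(P), len(P) and (P.mean(0).round(1),np.percentile(P,[2,98],axis=0).round(1).tolist()))
E
```

```text
scene 704 pct2/98 [[5.3, -33.2, 33.1], [123.5, 33.4, 331.0]] rect [[63.9, 1.5], [131.1, 102.5], 24.5] top plane slopes,z@(60,0) [-0.003  0.001] 100.0
side 318 pct2/98 [[3.9, -21.2, 71.5], [118.4, 30.7, 444.0]] rect [[61.3, 3.2], [115.8, 55.8], 0.2] top plane slopes,z@(60,0) [ 0.001 -0.019] 98.7
wrist 6444 pct2/98 [[3.7, -39.0, 89.7], [120.9, 43.2, 262.3]] rect [[61.6, -0.2], [126.1, 108.6], 34.2] top plane slopes,z@(60,0) [ 0.003 -0.001] 99.5
scene5 108 (array([ 522.9, -336.8,   70.7]), [[506.3, -351.3, 62.6], [535.4, -322.7, 74.6]])
wrist5 666 (array([ 519.6, -333.2,   70.9]), [[506.2, -348.2, 64.0], [533.3, -321.1, 73.1]])
side5 40 (array([ 519.5, -330.5,   70.3]), [[507.8, -349.3, 65.3], [531.6, -320.4, 74.1]])
```

View pics/ck5.png

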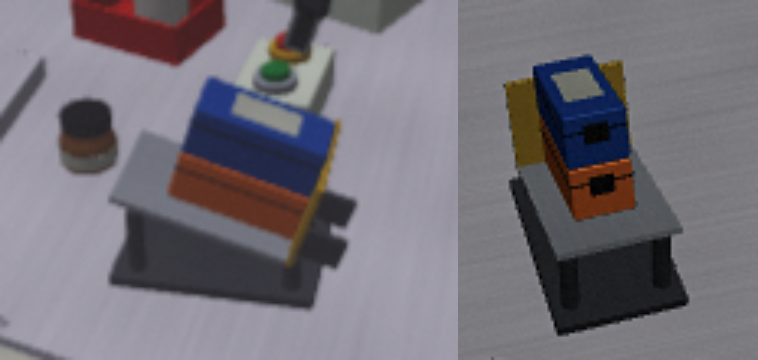

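The view shows the blue case squarely on the orange one, both at the backstop; top planes at 50 and 100 mm. Now the green button.

```bash
python3 - <<'E'
from plan import *
rows(np.array([520.,-336.,150.]),flat(0),6)
E
```

```text
[4.9, 39.6, 17.5, -0.001, -0.0492, 0.0065]
[6.1, 39.5, 17.3, -0.001, -0.0492, 0.0065]
[7.2, 39.5, 17.0, -0.001, -0.0492, 0.0065]
[8.2, 39.4, 16.6, -0.001, -0.0492, 0.0065]
[9.3, 39.3, 16.2, -0.001, -0.0492, 0.0065]
[10.3, 39.3, 15.8, -0.001, -0.0492, 0.0065]
```

>>> {"name": "send_rows", "arguments": {"increments": [[5, 39.5, 0, -0.001, -0.049, 0.0065], [6, 39.5, 0, -0.001, -0.049, 0.0065], [7, 39.5, 0, -0.001, -0.049, 0.0065], [8, 39.5, 17, -0.001, -0.049, 0.0065], [9, 39.5, 35, -0.001, -0.049, 0.0065]], "grip": 1}}

```text
time: 19.05
tool_pos: [499.1, -299.7, 198.3]
tcp_rot: [179.9, -3.0, 0.3]
ft_force: [-0.1, 0.2, -0.1]
finger_gap: 0.4
grip_force: 0.0
```

>>> {"name": "send_rows", "arguments": {"increments": [[10, 39.5, 35, -0.001, -0.049, 0.0065], [0, 0, 0, 0, 0, 0], [0, 0, 0, 0, 0, 0], [0, 0, 0, 0, 0, 0]]}}

```text
time: 19.55
tool_pos: [510.7, -337.0, 166.1]
tcp_rot: [179.8, -0.4, 0.0]
ft_force: [-0.2, 0.1, 0.1]
finger_gap: -0.1
grip_force: 0.0
```

```bash
python3 - <<'E'
from plan import *
p,R=cur(); print(p.round(1),R.as_euler('xyz',True).round(1))
s=snap('wrist','w6'); W=cloud(s); h=cv2.cvtColor(s['img'],cv2.COLOR_BGR2HSV)
g=(h[...,0]>40)&(h[...,0]<85)&(h[...,1]>90)&(W[...,2]>55)&(W[...,2]<85)
P=W[g]; v,u=np.nonzero(g); print(len(P),u.mean(),v.mean(),P.mean(0).round(1),np.percentile(P,[1,99],axis=0).round(1).tolist())
E
```

```text
[ 510.7 -337.   166.1] [179.8  -0.4   0. ]
1012 253.29841897233203 187.99308300395256 [ 521.3 -336.1   71.3] [[506.1, -350.3, 66.7], [535.2, -322.1, 73.1]]
```

View pics/w6.png

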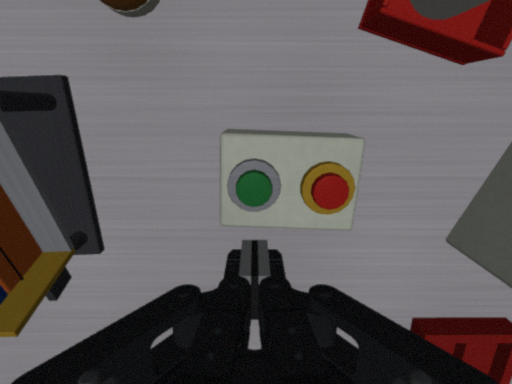

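The view shows the green button at (254,188) and the red one well clear at (330,190). The shut fingers are at the right height to move over green and press.

>>> {"name": "send_rows", "arguments": {"increments": [[5, -0.5, 22, 0, 0.003, 0], [5, -0.5, 25, 0, 0.003, 0], [0, 0, 25, 0, 0, 0], [0, 0, 14, 0, 0, 0], [0, 0, 0, 0, 0, 0]]}}

```text
time: 20.23
tool_pos: [520.3, -335.7, 77.9]
tcp_rot: [180.0, -0.5, -0.0]
ft_force: [0.3, -0.2, 0.0]
finger_gap: 0.2
grip_force: 0.0
```

>>> {"name": "send_rows", "arguments": {"increments": [[0, 0, 3, 0, 0, 0], [0, 0, 3, 0, 0, 0], [0, 0, 2, 0, 0, 0], [0, 0, 2, 0, 0, 0], [0, 0, 0, 0, 0, 0]]}}

```text
time: 20.85
tool_pos: [521.2, -336.7, 68.2]
tcp_rot: [179.9, -0.6, -0.0]
ft_force: [1.4, -0.7, 3.9]
finger_gap: 0.1
grip_force: 1.8
```

>>> {"name": "send_rows", "arguments": {"increments": [[0, 0, 1, 0, 0, 0], [0, 0, 1, 0, 0, 0], [0, 0, 1, 0, 0, 0], [0, 0, 0, 0, 0, 0]]}}

```text
time: 21.35
tool_pos: [521.2, -336.7, 66.0]
tcp_rot: [179.9, -0.6, -0.0]
ft_force: [-1.4, 0.6, 11.4]
finger_gap: 0.0
grip_force: 5.7
```

Over 5 N, so the button is at its stop. Backing off.

>>> {"name": "send_rows", "arguments": {"increments": [[0, 0, 0, 0, 0, 0], [0, 0, -10, 0, 0, 0], [0, 0, -30, 0, 0, 0], [0, 0, -50, 0, 0, 0], [0, 0, -40, 0, 0, 0]]}}

```text
time: 21.98
tool_pos: [518.9, -335.7, 195.7]
tcp_rot: [180.0, -0.5, -0.0]
ft_force: [0.3, -0.3, 0.3]
finger_gap: 0.0
grip_force: 0.0
```

>>> {"name": "send_rows", "arguments": {"increments": [[0, 0, 0, 0, 0, 0], [0, 0, 0, 0, 0, 0], [0, 0, 0, 0, 0, 0]]}}

```text
time: 22.35
tool_pos: [518.4, -335.3, 192.4]
tcp_rot: [-179.9, -0.4, -0.0]
ft_force: [0.7, 0.3, -0.4]
finger_gap: -0.1
grip_force: 0.0
```

```bash
python3 ck.py 7 105 130 94 106 | grep -v wrist; python3 - <<'E'
from plan import *
print(r.sense()['tool_pos'].round(1),r.sense()['ft_force'].round(1))
s=r.snapshot('wrist'); W=cloud(s); h=cv2.cvtColor(s['img'],cv2.COLOR_BGR2HSV)
g=(h[...,0]>40)&(h[...,0]<85)&(h[...,1]>90)&(W[...,2]>55)&(W[...,2]<85); print('button z',np.percentile(W[g][:,2],[50,98]).round(1))
E
```

```text
scene 669 pct2/98 [[6.7, -29.6, 29.4], [123.5, 24.7, 102.3]] rect [[63.9, -2.1], [55.0, 119.2], 89.9] top plane slopes,z@(60,0) [-0.004  0.011] 100.1
side 301 pct2/98 [[4.1, -23.5, 71.4], [118.8, 29.8, 101.1]] rect [[61.5, 2.8], [55.4, 115.9], 89.6] top plane slopes,z@(60,0) [ 0.    -0.018] 98.7
[ 518.8 -335.6  193.1] [-0.9  0.4 -0.2]
button z [71.4 72.9]
```

```bash
python3 -c "
from bench import r
print(r.hand_in())"
```

```text
the job is handed in; nothing more can be done
None
```

I handed the job in at about 22 s of the 64 s allowed; the hand-in returned no verdict. By camera, the blue case lies squarely on the orange one in the middle of the deck, both against the backstop, and the green button was pressed to its stop (11 N) and came back up.

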